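# Hold the printer's cover open at the pointer for inspection

## Robot

A 6-joint arm with a two-finger parallel gripper is mounted at the origin on the work surface. World frame = base frame: x ahead of the robot, y to its left, z up, the work surface at z = 0. Lengths are in mm, angles in rad, forces in N, time in s.
With the tool pointing down it reaches from about 275 to 1000 mm from the base axis. Payload 8.4 kg.
Tool frame: the origin (TCP) lies at the very end of the fingers, on their centre line; the grasp point (between the pads) lies 19 mm behind it; z points along the fingers, x is the direction in which the jaws open and shut, and the axes are right-handed (so a half turn about z gives the same grasp; the last joint's range is limited). The gripper opens to 85 mm and grips with 20 to 120 N. Pads are 22 mm wide; open, the fingers measure 114 mm over their backs; the gripper's body (76 mm by 85 mm) begins 54 mm behind the grasp point. The pads swing forward as they close: fully open they stand 13 mm farther back than shut.
Start: joints at [-1.124, 0.353, 1.633, -0, 1.155, -0.002], TCP at [271.177, -563.108, 231.281] pointing down, gripper open.
Joint ranges: [-2.63, 2.63], [-0.92, 2.1], [0.06, 2.66], [-1.3, 4.44], [0, 2.69], [-3.02, 3.02]. Speed limits (rad/s): [2.22, 2.22, 2.79, 3.14, 3.14, 3.14].

## Interface

Orientations are given as [roll, pitch, yaw] about the fixed x, y, z axes, in that order (R = Rz(yaw) Ry(pitch) Rx(roll)).
In Python, from rig import r gives the robot as it stands.
- The arm moves only by the tool arm_command, never from a script. Its argument "targets" is a list of rows, each a list of 6 numbers: the shift along the tool's x, y, z in m, then the turn, a rotation vector about the tool's x, y, z in rad. A call has 1 to 20 rows; each row shifts and turns the commanded pose from where the row before left it, along the tool's axes as they then stand; what a row does not reach is not made up. A row lasts 1/12 s, in which the tool goes at most 41.7 mm and 7.16 degrees, less where a joint would pass 70% of its speed; a pose out of reach is approached as far as the arm can. A call is refused whole if a number of a shift passes 0.0417 or a number of a turn 0.125, either way. A call with a gripper value outside its range is refused whole. "fingers" is the finger opening in m, from 0 to 0.0854, set as the call begins (left out, the last holds). The fingers move at their own pace and stop on an object; "squeeze" is the grip in N (left out, the last holds). Time passes only in rows, so rows that do not move let the fingers close. It gives the time, the measured TCP pose, the force and the opening at its end, in the units of the state.
- r.sense(): the state, without advancing time (a new reading comes with each control period).
- r.grab_frame(name): name is "scene" or "top" or "wrist"; returns a dict with "image" (480x640x3 uint8, blue, green, red), "fx", "fy", "cx", "cy" (pixels), "k1" (the pictures are not rectified: a ray, as slopes to the right and down, at radius r is drawn at 1 + k1 r^2 times it, then the intrinsics apply), "xyz" and "orientation" of the camera in the world. Camera axes: x right, y down, z forward; pixel columns grow to the right and rows downward; lengths in mm; the calibration is good to about 2 mm. A picture is of the moment at which its call begins. There is no depth.
- r.sign_off(): hands the job in, once; it reports no verdict.
The state is a dict: "clock": time; "qpos": joint angles; "qvel": joint speeds; "joint_efforts": joint torques, N m; "eef_pos": TCP position; "tcp_rot": TCP orientation; "contact_force": force on the tool from outside, world axes, zero at the start; "wrist_torque": the same for the moment, N m; "opening": opening from 0.0 (shut) to 1.0 (fully open).
Only numpy, scipy, OpenCV 4.12 (cv2) and the standard library are available. Lean on these libraries where they do the work, as an engineer would, in place of code of your own. Each camera call takes 0.05 s, during which the arm holds its last target.

## Task

The form printer on the reception counter needs a look inside. First undo the captive wing nut on its deck by hand, about a quarter turn anticlockwise from above, until the nut's tongue is clear of the cover, while the cover is still shut; then lift the cover by its knob until the cover's edge is in line with the pointer at the end of the hinge, and finish still holding the cover there, because nothing else keeps it up. Leave the pointer as it is set, keep the nut undone and do not disturb the other things on the counter.

Things in the scene. Friction and masses are not known exactly. Their poses are not given: they have to be found in the camera images.
- printer: form printer, a light grey case 260 (x) x 280 (y, from -130 to +150) x 100 mm high, fixed to the counter. Origin on the counter under the middle of its length; its z is up, its x axis runs parallel to the cover's hinge and points roughly away from the robot. A cover 220 x 200 x 10 mm closes its top; between the cover's free edge (y = +90 mm) and the +y side of the case is a flat deck at the case's top, with the wing nut at x = -85, y = +120 mm and a stamp near x = +85 mm.
- cover (a joint): angle of the cover, rad: 0 shut (flat on the case, as at the start), growing as its free edge swings up about the hinge (positive about the printer's +x); free to 1.35. The hinge has next to no friction and no stay, so the cover (0.28 to 0.56 kg) falls shut when let go (1 to 4 N upwards at the knob holds it). The nut's tongue truly blocks it until the nut is undone.
- cover_hinge (a point): point on the hinge line at mid-length, at printer x = 0, y = -110, z = +105 mm; it turns with the cover: its x lies along the hinge line, its y points in the cover from the hinge to the free edge (which is 200 mm away), its z out of the cover's top
- cover_knob (a point): centre of the cover's black knob: a crossbar, 18 mm diameter and 32 mm long, lying parallel to the hinge 28 mm above the cover's top face on a 12 mm square stem at its middle. In the hinge's frame it is at x = 0, y = 165, z = 33 mm. Its axes are those of cover_hinge. Pinched by its two flat ends (32 mm, fingers closing along the hinge line, coming from above), it can pivot between the fingers as the cover swings.
- cover_edge (a point): corner of the cover's free edge at the pointer's end, mid-thickness (x = 110, y = 200, z = 0 mm in the hinge's frame)
- pointer (a joint): angle of the preset pointer, rad, on the same axis and scale as cover (0 flat, positive up); it is set somewhere between 0.55 and 0.95 and stays put (stiff). The cover is at the marked angle when cover equals pointer.
- pointer_tip (a point): tip of the pointer: a flat dark steel blade 10 mm wide pivoted on the hinge line, 36 mm beyond the cover's far (printer +x) end, over an arc with tick marks; the tip is 235 mm from the hinge line, at printer x = 146 mm. Its y points along the blade outward from the hinge line, its x along the hinge line. It reaches up to about 300 mm above the counter.
- nut (a joint): angle of the captive wing nut, rad, positive anticlockwise from above; it starts between 0 and 0.4 with its tongue over the cover's edge, and is clear of the cover from about 1.15 on; stop at 1.75. Turns with a light friction (0.04 N m) and stays where it is left.
- nut_wing (a point): centre of the steel wing nut's upright grip on the nut's vertical axis, 148 mm above the counter: a plate 9 mm thick (its x), 44 mm long (its y) and 30 mm high, from 131 to 161 mm above the counter. Its axes turn with the nut; at joint 0 they are the printer's; the nut's tongue points to its -y. Best pinched across its 9 mm thickness from above.
- tongue_tip (a point): end of the nut's tongue, a 16 mm wide, 5 mm thick strip just above the cover's top, 46 mm from the nut's axis, 114 mm above the counter
- stamp: small dark wooden hand stamp standing on the printer's deck, 24 mm across, 50 mm tall; origin at the centre of its foot
- mouse: computer mouse, 100 x 58 x 34 mm, beside the printer; origin under its centre
- calculator: desk calculator, 150 x 125 x 28 mm, beside the printer; origin under its centre
- pump_bottle: pump spray bottle, 48 mm across, 150 mm tall, beside the printer; origin under its centre
- stapler: black stapler, 130 x 30 x 43 mm, beside the printer; origin under its centre
- pen_tray: low open tray, 130 x 200 x 30 mm; origin under its centre
- note_box: small open box, 85 x 110 x 50 mm; origin under its centre
Mind the look-alikes: they are no part of the job. What is shaped like the stapler but purple is not meant.

How it is judged (in metres and radians):
On the way, in this order (a step that is already met when the one before it is completed fails the run):
1. the wing nut is undone (turned past 1.2 rad) while the cover is still shut (value of joint nut above 1.2 rad and value of joint cover below 0.06 rad), for 0.2 s.
2. the cover is raised in line with the pointer (within 0.07 rad) (angle between the y axis of cover_hinge and the y axis of pointer_tip, either way round below 0.07 rad), for 0.2 s.
At the end, for the whole second after the job is handed in: The cover stands still (under 0.05 rad/s) within 0.07 rad of the pointer's angle, held by the fingers (over 0.5 N on the cover) and by nothing else, with the wing nut still past 1.2 rad (angle between the y axis of cover_hinge and the y axis of pointer_tip, either way round below 0.07 rad and velocity of joint cover between -0.05 and 0.05 rad/s and contact force between cover and the fingers above 0.5 N and value of joint nut above 1.2 rad and contact force between cover and stamp below 0.2 N and contact force between cover and mouse below 0.2 N and contact force between cover and calculator below 0.2 N and contact force between cover and pump_bottle below 0.2 N and contact force between cover and stapler below 0.2 N and contact force between cover and pen_tray below 0.2 N and contact force between cover and note_box below 0.2 N); the arm keeps its last pose, push and grip.
It fails at once if the pointer is shifted by more than 12 mm at its tip (distance of pointer_tip from where it was at the start of the episode above 0.012 m).
It fails at once if another thing on the counter is moved by more than 30 mm (distance of any of stamp, mouse, calculator, pump_bottle, stapler, pen_tray, note_box from where it was at the start of the episode above 0.03 m).
It also fails if it takes over 48 s, if anything falls off the work surface, if the arm or the gripper's body presses on something with over 40 N, if the wrist force passes 120 N, or if a joint passes its speed limit or range.

## Working session

There is one attempt and no reset: what is moved stays moved. The work goes in short steps, Python scripts to look and compute and a tool call to move; the robot and the scene stay as the last step left them, time stands still between calls to the robot, and variables do not carry over. Pictures are saved under pics/ and viewed, and the job is handed in when it is done.

Besides the shell and the picture viewer there is one more tool, called after ">>>" as a command line: name --pt "numbers of a row" for each row, then --argument value for the rest. arm_command: Moves the arm, as the interface text tells. Its arguments: {"type":"object","properties":{"targets":{"type":"array"},"fingers":{"type":"number"},"squeeze":{"type":"number"}},"required":["targets"]}

```bash
ls; mkdir -p pics; python3 - <<'E'
from rig import r
import cv2
print(r.sense())
for n in("scene","top","wrist"):
    f=r.grab_frame(n);cv2.imwrite(f"pics/{n}0.png",f["image"]);print(n,{k:v for k,v in f.items() if k!="image"})
E
```

```text
pics
{'clock': 0.0, 'qpos': array([-1.12442621e+00,  3.53638901e-01,  1.63415295e+00,  1.75765045e-05,
        1.15525451e+00, -2.39577970e-03]), 'qvel': array([ 0.00126898,  0.0006587 , -0.00078091, -0.00150782, -0.00044154,
       -0.00084082]), 'joint_efforts': array([-3.91579979e-04, -6.05250192e+01, -3.42054820e+01, -6.66104347e-05,
        9.50532267e-03, -8.58597332e-06]), 'eef_pos': array([ 270.94784741, -562.6550063 ,  230.55943391]), 'tcp_rot': array([-3.14157310e+00,  1.45366422e-03, -1.12203753e+00]), 'contact_force': array([-0.32939035,  0.05093629,  0.30706848]), 'wrist_torque': array([ 0.02736141, -0.00485665, -0.03453728]), 'opening': 1.000161644864483}
scene {'fx': 542.6975795828998, 'fy': 542.6975795828998, 'cx': 321.38616498908306, 'cy': 237.0868432309473, 'k1': 0.04954439238902255, 'xyz': array([1696.71654836, -208.93340273, 1003.64455825]), 'orientation': array([-2.21969563,  0.00234183,  1.38305931])}
top {'fx': 604.6622329386478, 'fy': 604.6622329386478, 'cx': 319.7031961857932, 'cy': 242.71217782420902, 'k1': -0.11233515480368993, 'xyz': array([ 340.99089281,   37.583449  , 1838.47655835]), 'orientation': array([-3.01830892, -0.00856725, -1.54446342])}
wrist {'fx': 396.9626840922403, 'fy': 396.9626840922403, 'cx': 322.28947018098523, 'cy': 242.52756991011782, 'k1': -0.08689482030915037, 'xyz': array([ 348.22097585, -526.64411375,  373.86628401]), 'orientation': array([ 2.80938503e+00,  1.29285613e-03, -1.12194460e+00])}
```

View pics/scene0.png

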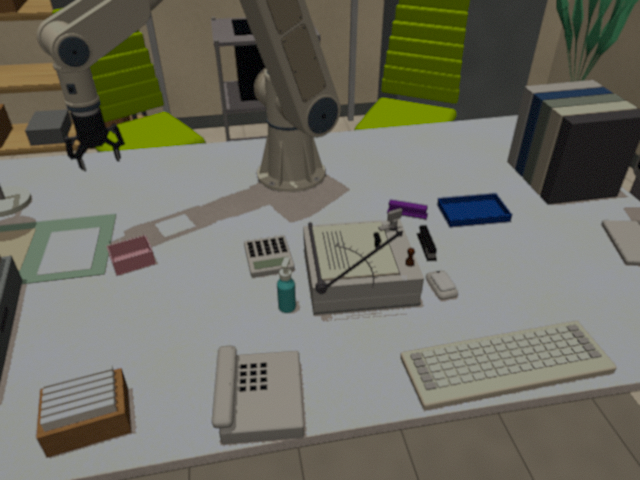

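View pics/top0.png

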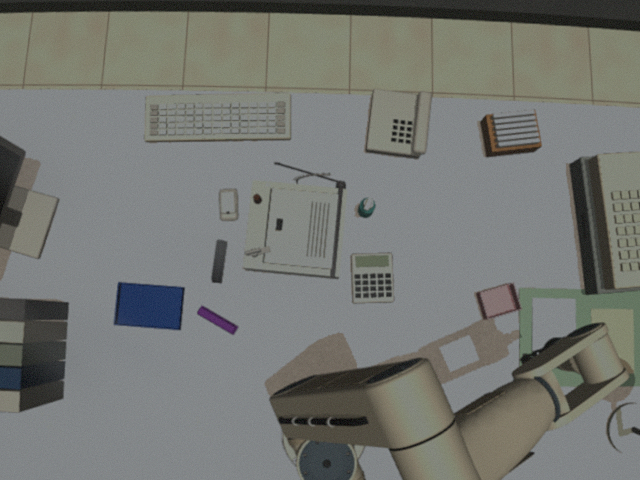

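View pics/wrist0.png

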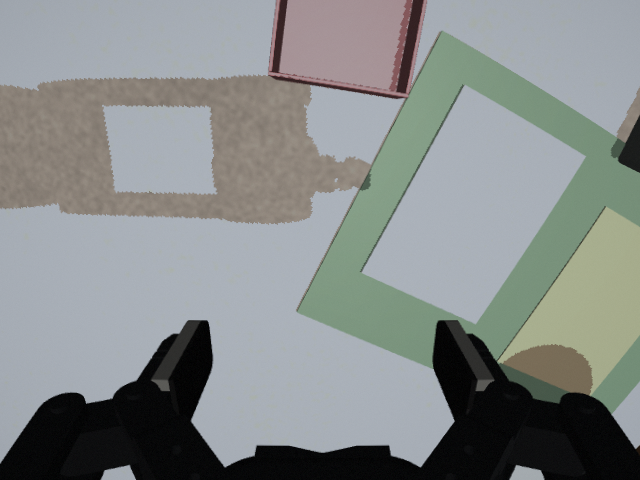

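The overview shows the printer near top pixels (245–340, 180–277), with its wing nut at about (257,250), knob (279,224), stamp (257,198) and pointer tip (277,163). I'll enlarge both views.

```bash
cat > h.py <<'E'
import numpy as np,cv2
from scipy.spatial.transform import Rotation as R
def ray(f,u,v):
    K=np.array([[f["fx"],0,f["cx"]],[0,f["fy"],f["cy"]],[0,0,1]])
    p=cv2.undistortPoints(np.array([[[u,v]]],float),K,np.array([f["k1"],0,0,0,0.]))[0,0]
    d=R.from_euler('xyz',f["orientation"]).as_matrix()@np.array([p[0],p[1],1])
    return np.array(f["xyz"]),d/np.linalg.norm(d)
def onz(f,u,v,z):
    o,d=ray(f,u,v);return o+d*(z-o[2])/d[2]
def tri(a,b):
    (o1,d1),(o2,d2)=a,b
    A=np.stack([d1,-d2],1);s=np.linalg.lstsq(A,o2-o1,rcond=None)[0]
    p,q=o1+s[0]*d1,o2+s[1]*d2
    return (p+q)/2,np.linalg.norm(p-q)
def proj(f,P):
    c=R.from_euler('xyz',f["orientation"]).as_matrix().T@(np.atleast_2d(P)-f["xyz"]).T
    s=c[:2]/c[2];q=1+f["k1"]*(s**2).sum(0)
    return np.stack([f["fx"]*s[0]*q+f["cx"],f["fy"]*s[1]*q+f["cy"]],1)
E
python3 - <<'E'
import cv2
t=cv2.imread('pics/top0.png');s=cv2.imread('pics/scene0.png')
cv2.imwrite('pics/tz.png',cv2.resize(t[145:290,225:385],None,fx=4,fy=4,interpolation=2))
cv2.imwrite('pics/sz.png',cv2.resize(s[195:325,290:450],None,fx=4.5,fy=4.5,interpolation=2))
E
```

```text
(no output)
```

View pics/tz.png

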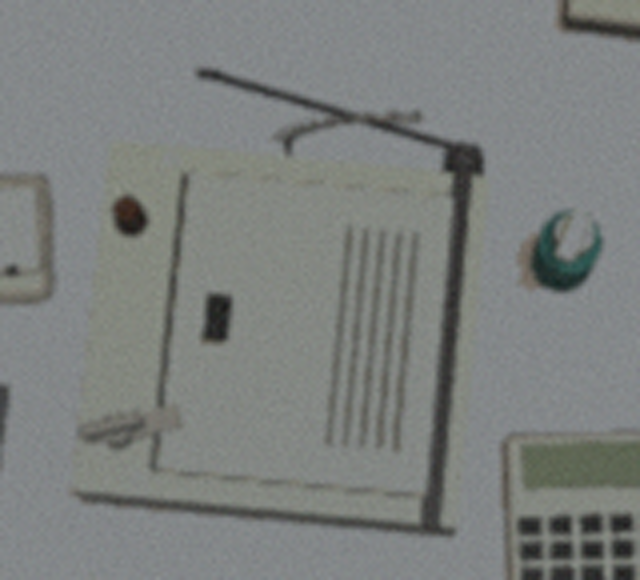

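View pics/sz.png

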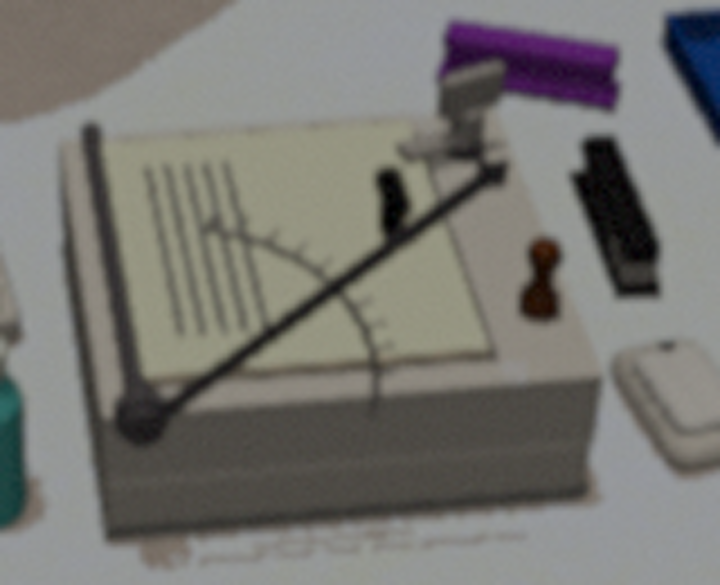

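The zooms show the cover's free-edge line from (185,173) to (153,470) in the top zoom. The wing's grip is near (110,430) with its tongue pointing right to (180,418), and the knob is at (217,318). In the scene zoom the pointer tip is at (497,170). I'll triangulate these.

```bash
python3 - <<'E'
from rig import r
from h import *
T=r.grab_frame("top");S=r.grab_frame("scene")
tz=lambda x,y:(225+x/4-.4,145+y/4-.4)
sz=lambda x,y:(290+x/4.5-.4,195+y/4.5-.4)
pt={'knob':((217,318),(393,200)),'tip':((203,73),(497,170)),'hub':((463,158),(140,412)),'wingc':((110,430),(473,90)),'stampTop':((130,213),(545,245))}
for k,(a,b) in pt.items():print(k,*[np.round(x,1) for x in tri(ray(T,*tz(*a)),ray(S,*sz(*b)))])
print('edge far/near z110',onz(T,*tz(185,173),110).round(1),onz(T,*tz(153,470),110).round(1), 'scene far',onz(S,*sz(495,357),110).round(1))
print('case near corners z100',onz(T,*tz(75,493),100).round(1),onz(T,*tz(453,530),100).round(1))
print('case far+y z100',onz(T,*tz(110,148),100).round(1), 'scene',onz(S,*sz(600,378),100).round(1),onz(S,*sz(100,425),100).round(1))
print('knob z138',onz(T,*tz(217,318),141).round(1),onz(S,*sz(393,200),138).round(1))
g=T["image"]; 
print('wing ends z161',onz(T,*tz(80,437),161).round(1),onz(T,*tz(142,422),161).round(1),'tongue',onz(T,*tz(181,418),114).round(1))
E
```

```text
knob [603.1 146.4 131.6] 0.3
tip [749.2 153.3 259.5] 1.0
hub [730.  -28.2 107.4] 1.7
wingc [519.5 218.9 143.6] 0.9
stampTop [675.7 212.2 144.5] 3.5
edge far/near z110 [712.7 175.1 110. ] [495.  190.1 110. ] scene far [725.4 172.2 110. ]
case near corners z100 [477.6 246.6 100. ] [458.4 -26.5 100. ]
case far+y z100 [732.2 231.7 100. ] scene [742.4 228.3 100. ] [728.  -50.9 100. ]
knob z138 [601.7 146.  141. ] [611.1 143.6 138. ]
wing ends z161 [512.1 237.4 161. ] [523.8 194.5 161. ] tongue [532.6 171.  114. ]
```

>>> arm_command --pt "-0.0295 -0.028 -0.0035 0 0 0" --pt "-0.0295 -0.028 -0.0035 0 0 0" --pt "-0.0295 -0.028 -0.0035 0 0 0" --pt "-0.0295 -0.028 -0.0035 0 0 0" --pt "-0.0295 -0.028 -0.0035 0 0 0" --pt "-0.0295 -0.028 -0.0035 0 0 0" --pt "-0.0295 -0.028 -0.0035 0 0 0" --pt "-0.0295 -0.028 -0.0035 0 0 0" --pt "-0.0295 -0.028 -0.0035 0 0 0" --pt "-0.0295 -0.028 -0.0035 0 0 0" --pt "-0.0295 -0.028 -0.0035 0 0 0" --pt "-0.0295 -0.028 -0.0035 0 0 0" --pt "-0.0295 -0.028 -0.0035 0 0 0" --pt "-0.0295 -0.028 -0.0035 0 0 0" --pt "-0.0295 -0.028 -0.0035 0 0 0" --pt "-0.0295 -0.028 -0.0035 0 0 0" --pt "-0.0295 -0.028 -0.0035 0 0 0" --pt "-0.0295 -0.028 -0.0035 0 0 0" --pt "-0.0295 -0.028 -0.0035 0 0 0" --pt "-0.0295 -0.028 -0.0035 0 0 0"

```text
clock: 1.92
eef_pos: [519.8, 213.6, 301.5]
tcp_rot: [-3.141, -0.0, -1.122]
contact_force: [1.2, -0.4, 0.5]
opening: 0.997
```

>>> arm_command --pt "0 0 0 0 0 -0.12" --pt "0 0 0 0 0 -0.12" --pt "0 0 0 0 0 -0.12" --pt "0 0 0 0 0 -0.12" --pt "0 0 0 0 0 -0.12" --pt "0 0 0 0 0 -0.12" --pt "0 0 0 0 0 -0.12" --pt "0 0 0 0 0 -0.12" --pt "0 0 0 0 0 -0.12" --pt "0 0 0 0 0 -0.12" --pt "0 0 0 0 0 -0.12" --pt "0 0 0 0 0 -0.05" --pt "0 0 0 0 0 0" --pt "0 0 0 0 0 0" --fingers 0.05

```text
clock: 3.08
eef_pos: [519.7, 211.4, 301.2]
tcp_rot: [-3.142, 0.0, 0.246]
contact_force: [0.9, 0.1, 1.1]
opening: 0.585
```

```bash
python3 - <<'E'
from rig import r
import cv2
s=r.sense();print(s['clock'],s['eef_pos'],s['tcp_rot'],s['contact_force'],s['qpos'])
f=r.grab_frame("wrist");cv2.imwrite("pics/w1.png",f["image"]);print(f['xyz'],f['orientation'])
E
```

```text
3.0833 [519.65942097 211.42511709 301.22471896] [-3.14158179e+00  1.27069665e-04  2.45958825e-01] [0.90935928 0.0852125  1.10008284] [3.83709416e-01 1.92542017e-01 1.69085107e+00 2.96494460e-05
 1.25832394e+00 1.37741475e-01]
[500.49151832 292.77863338 444.45367127] [2.80929554e+00 1.14359697e-05 2.45995674e-01]
```

View pics/w1.png

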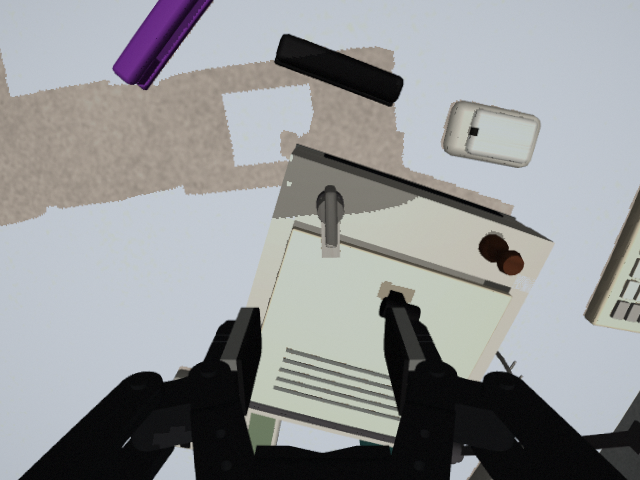

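The wrist view shows the wing nut at about (331,215) with its tongue down to (331,257), and the knob partly hidden by the right finger at (395,297). The free edge runs from (293,222) to (510,293), and the stamp is at (495,250). I'll zoom in and intersect rays at the known heights.

```bash
python3 - <<'E'
import cv2
t=cv2.imread('pics/w1.png')
cv2.imwrite('pics/wz.png',cv2.resize(t[170:320,265:425],None,fx=5,fy=4,interpolation=2))
E
```

```text
(no output)
```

View pics/wz.png

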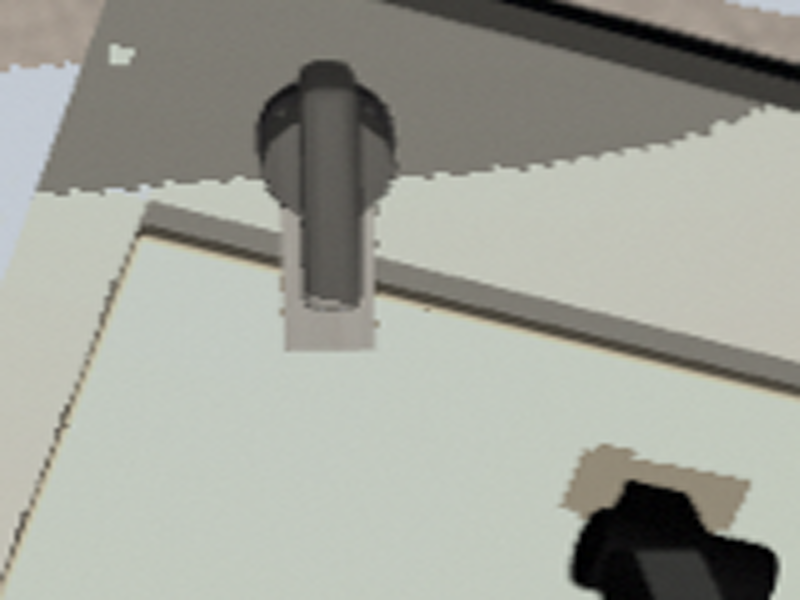

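```bash
python3 - <<'E'
from rig import r
from h import *
f=r.grab_frame("wrist")
p=lambda x,y:(265+x/5-.4,170+y/4-.4)
a=onz(f,*p(328,86),161);b=onz(f,*p(332,304),161)
print('wing',a.round(1),b.round(1),((a+b)/2).round(1),np.linalg.norm(b-a),np.arctan2(*(a-b)[1::-1])-np.pi/2)
t1=onz(f,*p(287,350),116.5);t2=onz(f,*p(375,349),116.5);print('tongue',t1.round(1),t2.round(1),np.linalg.norm(t1-t2),np.arctan2(*(t2-t1)[1::-1]))
e1=onz(f,*p(140,233),110);e2=onz(f,*p(800,395),110);d=e2-e1;print('edge corner',e1.round(1),'yaw',np.arctan2(d[1],d[0]))
E
```

```text
wing [520.3 237.5 161. ] [531.3 197.1 161. ] [525.8 217.3 161. ] 41.866201888181216 0.2665993413787002
tongue [531.1 169.7 116.5] [546.2 173.7 116.5] 15.582629220209656 0.2608897563805275
edge corner [499.9 187.7 110. ] yaw -0.0663855581670659
```

>>> arm_command --pt "0.0077 -0.0034 0.02 0 0 -0.016" --pt "0 0 0.03 0 0 0" --pt "0 0 0.03 0 0 0" --pt "0 0 0.03 0 0 0" --pt "0 0 0.02 0 0 0" --pt "0 0 0.015 0 0 0" --pt "0 0 0.01 0 0 0" --pt "0 0 0.008 0 0 0" --pt "0 0 0.006 0 0 0" --pt "0 0 0 0 0 0"

```text
clock: 4.02
eef_pos: [526.1, 216.5, 131.6]
tcp_rot: [3.141, 0.001, 0.264]
contact_force: [-0.3, -0.3, 1.1]
opening: 0.589
```

>>> arm_command --pt "0 0 0 0 0 0" --pt "0 0 0 0 0 0" --pt "0 0 0 0 0 0" --pt "0 0 0 0 0 0" --pt "0 0 0 0 0 0" --pt "0 0 0 0 0 0" --pt "0 0 0 0 0 0" --fingers 0.0 --squeeze 25

```text
clock: 4.6
eef_pos: [525.2, 216.3, 133.3]
tcp_rot: [-3.142, 0.002, 0.264]
contact_force: [-7.4, -0.8, 8.3]
opening: 0.219
```

```bash
python3 - <<'E'
from rig import r
import cv2
s=r.sense();print(s['clock'],s['eef_pos'],s['tcp_rot'],s['contact_force'],s['opening']*85.4)
f=r.grab_frame("wrist");cv2.imwrite("pics/w2.png",f["image"])
E
```

```text
4.6 [525.18245411 216.34928822 133.25673275] [-3.14150966e+00  2.03405001e-03  2.63816553e-01] [-7.35662373 -0.77315405  8.33366352] 18.69214257895773
```

View pics/w2.png

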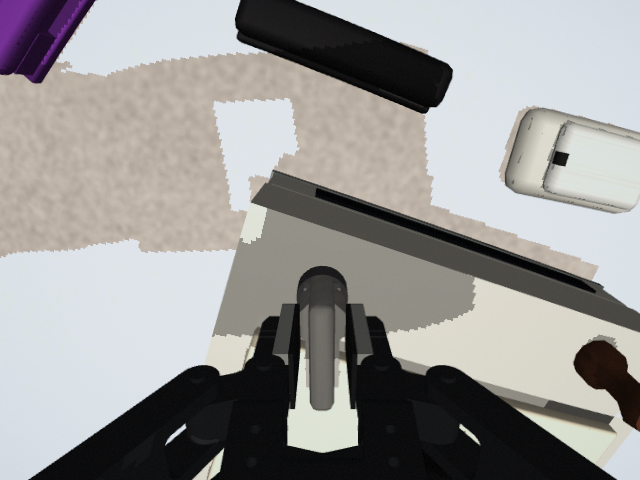

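The fingers have stopped at 18.7 mm with 8 N upward, still clear of the plate (pads at x≈290 and 355 either side of the plate at 322). The tips seem to touch the nut's round hub, so I'll go up a little.

>>> arm_command --pt "0 0 -0.003 0 0 0" --pt "0 0 -0.003 0 0 0" --pt "0 0 0 0 0 0" --pt "0 0 0 0 0 0"

```text
clock: 4.98
eef_pos: [524.8, 216.2, 136.6]
tcp_rot: [3.141, 0.003, 0.264]
contact_force: [0.8, 1.7, -22.3]
opening: 0.095
```

>>> arm_command --pt "0 0 0 0 0 0" --pt "0 0 0 0 0 0" --pt "0 0 0 0 0 0"

```text
clock: 5.23
eef_pos: [524.9, 216.1, 136.6]
tcp_rot: [3.141, 0.004, 0.264]
contact_force: [0.8, 1.6, -25.9]
opening: 0.101
```

```bash
python3 - <<'E'
from rig import r
import cv2
s=r.sense();print(s['clock'],s['eef_pos'],s['tcp_rot'],s['contact_force'],s['opening']*85.4)
f=r.grab_frame("wrist");cv2.imwrite("pics/w3.png",f["image"])
E
```

```text
5.2333 [524.85027055 216.10335968 136.63419195] [3.14133395 0.00355765 0.26388641] [  0.84488924   1.639431   -25.85365945] 8.63232739934131
```

View pics/w3.png

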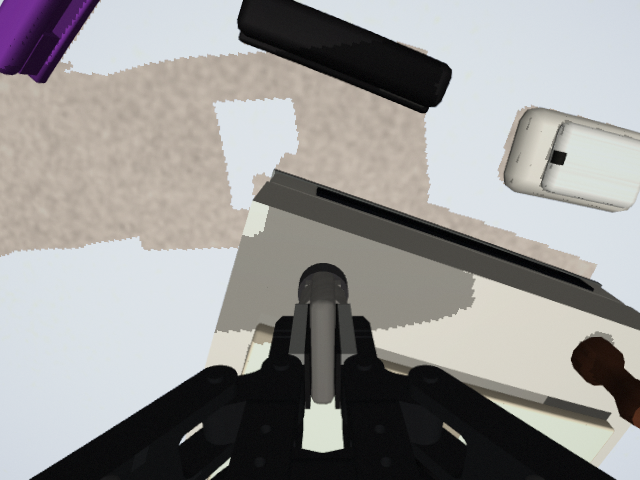

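The plate is gripped at 8.6 mm, so I'll relieve the pull and turn anticlockwise.

>>> arm_command --pt "0 0 0.002 0 0 0" --pt "0 0 0 0 0 -0.08" --pt "0 0 0 0 0 -0.08" --pt "0 0 0 0 0 -0.08" --pt "0 0 0 0 0 -0.08" --pt "0 0 0 0 0 -0.08" --pt "0 0 0 0 0 -0.08" --pt "0 0 0 0 0 -0.08" --pt "0 0 0 0 0 -0.08" --pt "0 0 0 0 0 -0.08" --pt "0 0 0 0 0 -0.08" --pt "0 0 0 0 0 -0.08" --pt "0 0 0 0 0 -0.08" --pt "0 0 0 0 0 -0.08" --pt "0 0 0 0 0 -0.08" --pt "0 0 0 0 0 -0.08" --pt "0 0 0 0 0 0" --pt "0 0 0 0 0 0"

```text
clock: 6.78
eef_pos: [525.1, 216.2, 136.5]
tcp_rot: [-3.139, 0.001, 1.464]
contact_force: [-5.8, -0.7, -8.6]
opening: 0.096
```

```bash
python3 - <<'E'
from rig import r
import cv2
s=r.sense();print(s['clock'],s['eef_pos'],s['tcp_rot'],s['contact_force'],s['wrist_torque'],s['opening']*85.4,s['qpos'])
f=r.grab_frame("wrist");cv2.imwrite("pics/w4.png",f["image"])
E
```

```text
6.7833 [525.11585812 216.19580526 136.48815121] [-3.13921798e+00  1.14255077e-03  1.46446849e+00] [-5.79034567 -0.66118588 -8.58578476] [-0.15144999  0.91312096  0.02472676] 8.203009677253334 [ 3.87846742e-01  3.75566923e-01  1.83855394e+00  1.50263687e-04
  9.30104278e-01 -1.07671037e+00]
```

View pics/w4.png

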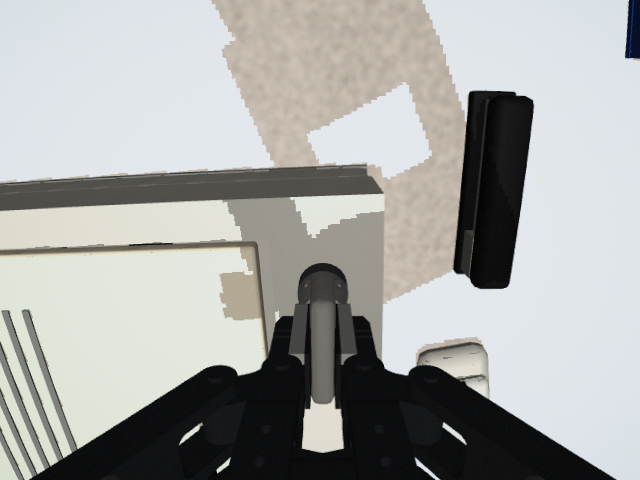

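The nut turned with the fingers (plate still aligned at x≈322), so it is at about 1.53 rad. Next I'll release and go up.

>>> arm_command --pt "0 0 0 0 0 0" --pt "0 0 0 0 0 0" --pt "0 0 0 0 0 0" --pt "0 0 -0.005 0 0 0" --pt "0 0 -0.02 0 0 0" --pt "0 0 -0.035 0 0 0" --pt "0 0 -0.035 0 0 0" --pt "0 0 -0.035 0 0 0" --pt "0 0 -0.02 0 0 0" --fingers 0.06

```text
clock: 7.58
eef_pos: [528.0, 217.2, 291.5]
tcp_rot: [3.136, -0.003, 1.464]
contact_force: [0.8, 0.8, 0.1]
opening: 0.704
```

>>> arm_command --pt "0 0 0 0 0 0.12" --pt "0 0 0 0 0 0.12" --pt "0 0 0 0 0 0.12" --pt "0 0 0 0 0 0.12" --pt "0 0 0 0 0 0.12" --pt "0 0 0 0 0 0.12" --pt "0 0 0 0 0 0.12" --pt "0 0 0 0 0 0.12" --pt "0 0 0 0 0 0.12" --pt "0 0 0 0 0 0.12" --pt "0 0 0 0 0 0.12" --pt "0 0 0 0 0 0.12" --pt "0 0 0 0 0 0.09" --pt "0 0 0 0 0 0" --pt "0 0 0 0 0 0"

```text
clock: 8.83
eef_pos: [526.7, 216.7, 287.1]
tcp_rot: [-3.141, -0.001, -0.063]
contact_force: [0.6, 0.5, 0.3]
opening: 0.701
```

```bash
python3 - <<'E'
from rig import r
import cv2
s=r.sense();print(s['clock'],s['eef_pos'],s['tcp_rot'],s['contact_force'],s['opening']*85.4)
f=r.grab_frame("wrist");cv2.imwrite("pics/w5.png",f["image"])
E
```

```text
8.8333 [526.68463768 216.7044444  287.09766311] [-3.14105798e+00 -1.20300550e-03 -6.30739440e-02] [0.56820082 0.45429461 0.28687212] 59.893319132810475
```

View pics/w5.png

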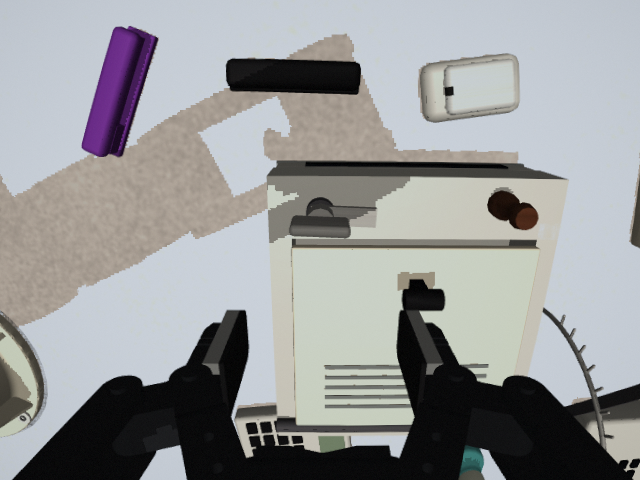

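The nut is now undone: its tongue points right at (375,215), clear of the cover edge at row 243. The knob's crossbar is at (403–445, 289–310). I'll compute its position.

```bash
python3 - <<'E'
from rig import r
from h import *
f=r.grab_frame("wrist")
print(onz(f,424,299.5,140).round(1),onz(f,404,299.5,138).round(1),onz(f,444,299.5,138).round(1))
a,b=onz(f,292,246,110),onz(f,538,248,110);print('edge',a.round(1),b.round(1),np.arctan2(*(b-a)[1::-1]))
E
```

```text
[607.3 146.  140. ] [591.2 146.1 138. ] [624.5 143.7 138. ]
edge [500.4 188.7 110. ] [716.  173.2 110. ] -0.07207481402162101
```

>>> arm_command --pt "0.0284 0.022 0 0 0 0" --pt "0.0284 0.022 0 0 0 0" --pt "0.0283 0.022 0 0 0 0.004" --pt "0 0 0.03 0 0 0" --pt "0 0 0.03 0 0 0" --pt "0 0 0.03 0 0 0" --pt "0 0 0.03 0 0 0" --pt "0 0 0.02 0 0 0" --pt "0 0 0.012 0 0 0" --pt "0 0 0.008 0 0 0" --pt "0 0 0.006 0 0 0" --pt "0 0 0 0 0 0" --pt "0 0 0 0 0 0"

```text
clock: 10.02
eef_pos: [607.5, 145.3, 121.2]
tcp_rot: [-3.141, -0.001, -0.07]
contact_force: [0.6, -1.0, -0.2]
opening: 0.701
```

```bash
python3 - <<'E'
from rig import r
import cv2
s=r.sense();print(s['clock'],s['eef_pos'],s['tcp_rot'],s['contact_force'],s['opening']*85.4)
f=r.grab_frame("wrist");cv2.imwrite("pics/w6.png",f["image"])
E
```

```text
10.0167 [607.54661624 145.32018954 121.18504523] [-3.14122811e+00 -1.22497433e-03 -6.96288345e-02] [ 0.59729305 -0.97832968 -0.16742983] 59.843935927126154
```

View pics/w6.png

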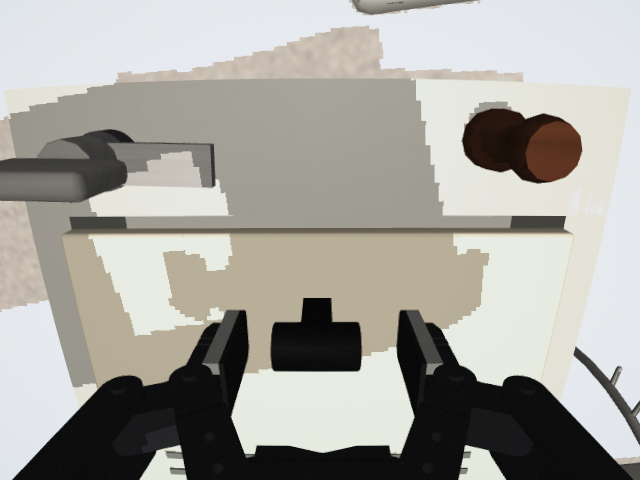

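The knob sits centred between the pads at (316,346), and the tongue is clear. I'll close on it.

>>> arm_command --pt "0 0 0 0 0 0" --pt "0 0 0 0 0 0" --pt "0 0 0 0 0 0" --pt "0 0 0 0 0 0" --pt "0 0 0 0 0 0" --pt "0 0 0 0 0 0" --pt "0 0 0 0 0 0" --fingers 0.0 --squeeze 35

```text
clock: 10.65
eef_pos: [605.4, 145.4, 121.4]
tcp_rot: [-3.142, 0.003, -0.07]
contact_force: [-9.0, 1.3, 11.6]
opening: 0.37
```

```bash
python3 - <<'E'
from rig import r
from h import *
s=r.sense();print(s['clock'],s['eef_pos'],s['tcp_rot'],s['contact_force'],s['opening']*85.4)
f=r.grab_frame("wrist");cv2.imwrite("pics/w7.png",f["image"])
f=r.grab_frame("scene");cv2.imwrite("pics/s7.png",cv2.resize(f["image"][180:330,280:460],None,fx=4,fy=4,interpolation=2))
E
```

```text
10.65 [605.36588776 145.43801513 121.41480422] [-3.14152457e+00  2.73343428e-03 -6.99789185e-02] [-8.97472691  1.31808792 11.62862085] 31.572749215185436
```

View pics/w7.png

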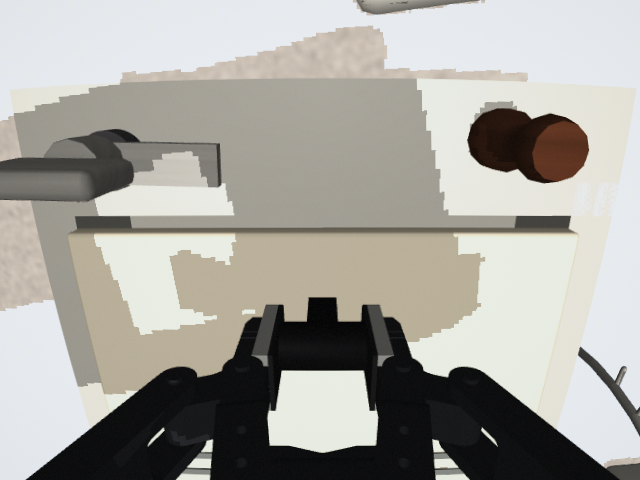

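View pics/s7.png

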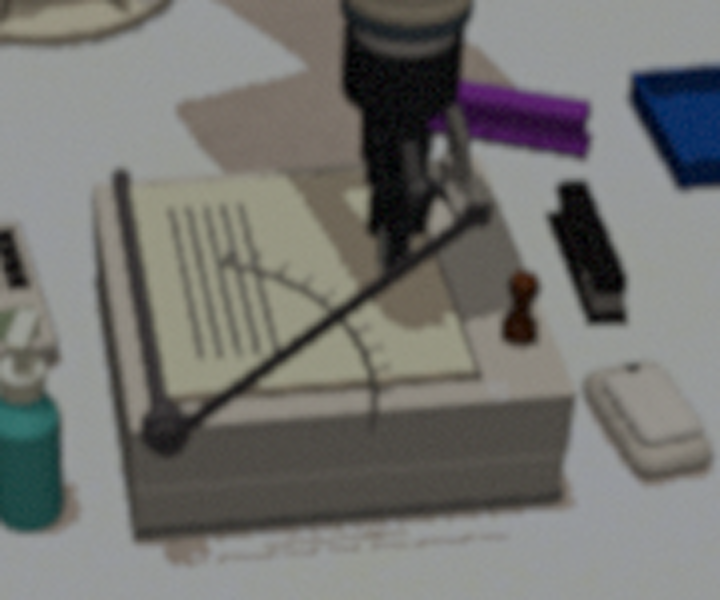

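Gripped at 31.6 mm. I'll work out the arc for the lift, and refine the pointer angle from the scene and top views with the hub at the known hinge point.

```bash
python3 - <<'E'
import numpy as np
t=np.array([0,.02,.06,.11,.16,.21,.26,.31,.36,.41,.46,.51,.56,.61,.65,.68,.70])
y=165*np.cos(t)-33*np.sin(t);z=165*np.sin(t)+33*np.cos(t)
for a,b,c in zip(t[1:],-np.diff(y),-np.diff(z)):print(a,round(b/1e3,4),round(c/1e3,4))
from rig import r
from h import *
# pointer plane: printer x=146, find angle from each view by intersecting rays
psi=-0.069;ex=np.array([np.cos(psi),np.sin(psi),0]);ey=np.array([-ex[1],ex[0],0])
O=np.array([607.5,145.5,0])-55*ey
H=O+146*ex-110*ey+[0,0,105]
T=r.grab_frame("top");S=r.grab_frame("scene")
print(proj(T,H),proj(S,H))
for f,u,v in((T,225+203/4-.4,145+73/4-.4),(S,280+482/4-.4,180+213/4-.4),(S,290+497/4.5-.4,195+170/4.5-.4)):
    o,d=ray(f,u,v);p=o+d*((H-o)@ex/(d@ex));q=p-H;print(q@ey,q[2],np.hypot(q@ey,q[2]),np.arctan2(q[2],q@ey))
for a in(.6,.65,.7,.75,.8):
    P=H+235*(np.cos(a)*ey+np.sin(a)*np.array([0,0,1]));print(a,proj(T,P).round(1),proj(S,P).round(1))
E
```

```text
0.02 0.0007 -0.0033
0.06 0.0016 -0.0065
0.11 0.0023 -0.0081
0.16 0.0027 -0.008
0.21 0.0031 -0.0078
0.26 0.0035 -0.0076
0.31 0.0039 -0.0075
0.36 0.0043 -0.0072
0.41 0.0046 -0.007
0.46 0.005 -0.0068
0.51 0.0053 -0.0065
0.56 0.0056 -0.0063
0.61 0.0059 -0.006
0.65 0.005 -0.0046
0.68 0.0038 -0.0033
0.7 0.0026 -0.0021
[[341.00314391 180.40836935]] [[321.58386227 290.16818451]]
184.83304974987283 134.3759808798045 228.51730901016788 0.6286262158984054
180.69939597688762 157.1075731087643 239.44740807646625 0.7156731976008743
180.45145187162586 158.4730693665863 240.15919761076105 0.7206414081879375
0.6 [[272.1 162.7]] [[404.8 240.9]]
0.65 [[274.3 162. ]] [[402.3 237.8]]
0.7 [[276.8 161.4]] [[399.5 234.9]]
0.75 [[279.5 160.9]] [[396.4 232. ]]
0.8 [[282.4 160.3]] [[393.2 229.3]]
```

>>> arm_command --pt "0 0.0007 -0.0033 0 0 0" --pt "0 0.0016 -0.0065 0 0 0" --pt "0 0.0023 -0.0081 0 0 0" --pt "0 0.0027 -0.008 0 0 0" --pt "0 0.0031 -0.0078 0 0 0" --pt "0 0.0035 -0.0076 0 0 0" --pt "0 0.0039 -0.0075 0 0 0" --pt "0 0.0043 -0.0072 0 0 0" --pt "0 0.0046 -0.007 0 0 0" --pt "0 0 0 0 0 0"

```text
clock: 11.68
eef_pos: [603.4, 117.5, 184.1]
tcp_rot: [3.141, 0.003, -0.07]
contact_force: [-6.7, 0.5, -3.8]
opening: 0.366
```

```bash
python3 - <<'E'
from rig import r
from h import *
s=r.sense();print(s['clock'],s['eef_pos'],s['tcp_rot'],s['contact_force'],s['wrist_torque'],s['opening']*85.4)
f=r.grab_frame("wrist");cv2.imwrite("pics/w8.png",f["image"])
E
```

```text
11.6833 [603.39736449 117.51787872 184.09224709] [ 3.14073836e+00  2.94817589e-03 -7.03508172e-02] [-6.67080282  0.46986884 -3.79828977] [0.33784659 0.95154227 0.07702256] 31.223018350762715
```

View pics/w8.png

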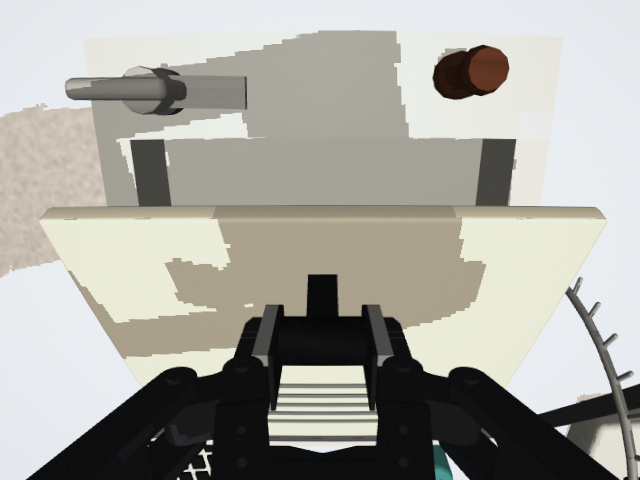

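The cover is rising with the knob still seated between the pads at (318,340), and the deck, nut and stamp are untouched. I'll continue to 0.70.

>>> arm_command --pt "0 0.005 -0.0068 0 0 0" --pt "0 0.0053 -0.0065 0 0 0" --pt "0 0.0056 -0.0063 0 0 0" --pt "0 0.0059 -0.006 0 0 0" --pt "0 0.005 -0.0046 0 0 0" --pt "0 0.0038 -0.0033 0 0 0" --pt "0 0.0026 -0.0021 0 0 0" --pt "0 0 0 0 0 0" --pt "0 0 0 0 0 0"

```text
clock: 12.48
eef_pos: [601.1, 84.8, 219.0]
tcp_rot: [3.141, 0.003, -0.07]
contact_force: [-5.8, 1.1, -3.9]
opening: 0.366
```

```bash
python3 - <<'E'
from rig import r
from h import *
s=r.sense();print(s['clock'],s['eef_pos'],s['tcp_rot'],s['contact_force'],s['wrist_torque'],s['opening']*85.4)
f=r.grab_frame("wrist");cv2.imwrite("pics/w9.png",f["image"])
f=r.grab_frame("scene");cv2.imwrite("pics/s9.png",cv2.resize(f["image"][180:330,280:460],None,fx=4,fy=4,interpolation=2))
f=r.grab_frame("top");cv2.imwrite("pics/t9.png",cv2.resize(f["image"][145:290,225:385],None,fx=4,fy=4,interpolation=2))
E
```

```text
12.4833 [601.13382947  84.816281   219.00538192] [ 3.14113604e+00  3.03951110e-03 -7.02602101e-02] [-5.7745385   1.10231296 -3.91003397] [0.38449001 0.96620523 0.05362885] 31.226302530951877
```

View pics/w9.png

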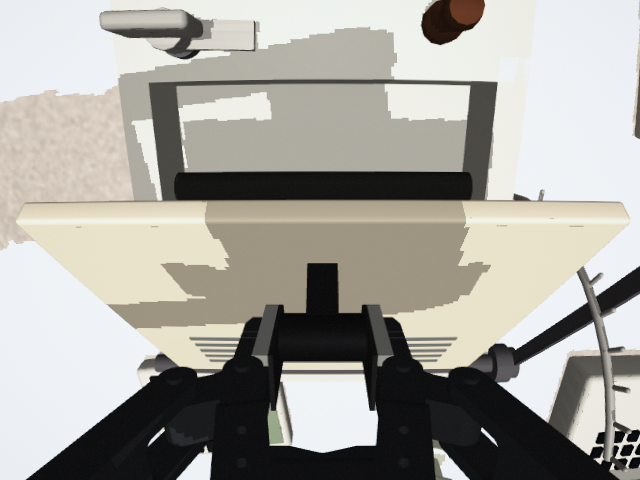

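View pics/s9.png

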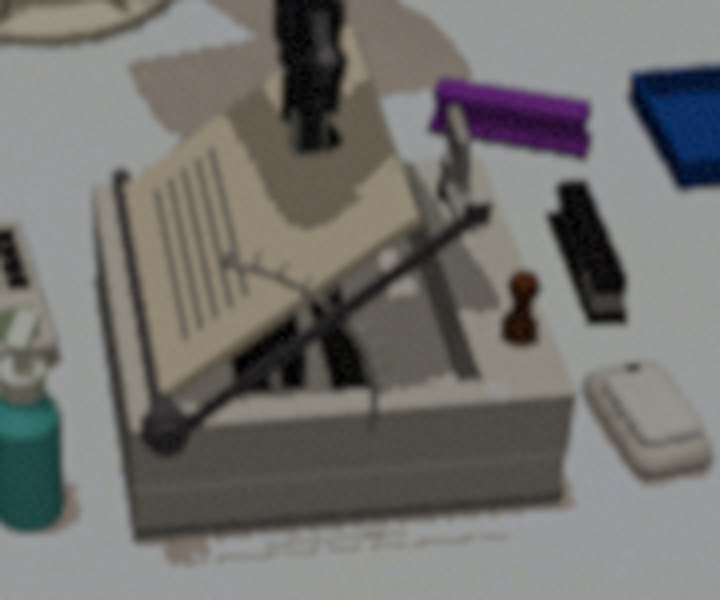

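View pics/t9.png

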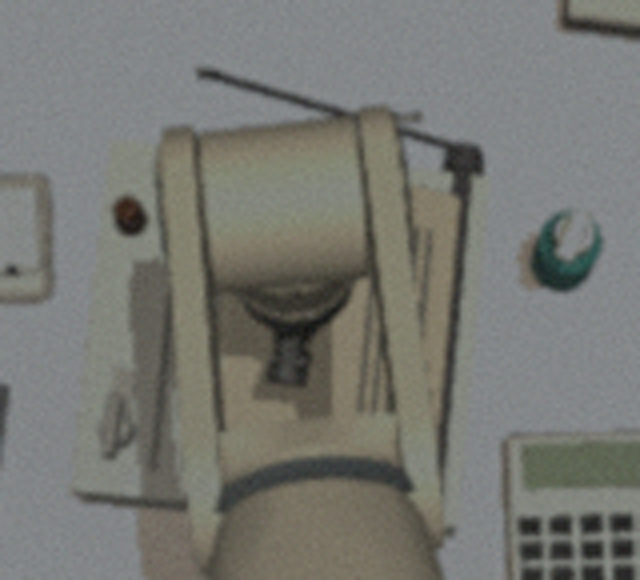

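The scene view shows the cover's far edge (from (165,395) to (422,218)) nearly parallel to the pointer blade ((165,425) to (482,213)). I'll quantify both with the same method, casting rays onto their known vertical planes.

```bash
python3 - <<'E'
from rig import r
from h import *
psi=-0.069;ex=np.array([np.cos(psi),np.sin(psi),0]);ey=np.array([-ex[1],ex[0],0])
O=np.array([607.5,145.5,0])-55*ey
H0=O-110*ey+[0,0,105]
S=r.grab_frame("scene");W=r.grab_frame("wrist")
np.save('pics/S.npy',S['image'])
def pl(f,u,v,X):
    o,d=ray(f,u,v);p=o+d*((H0+X*ex-o)@ex/(d@ex));q=p-H0;return np.array([q@ey,q[2]])
sz=lambda x,y:(280+x/4-.4,180+y/4-.4)
# blade centreline by dark mask per column
g=cv2.cvtColor(S['image'],cv2.COLOR_BGR2GRAY)
pts=[]
for x in (180,220,260,300,340,380,420,450): # along blade in zoom
    u=int(280+x/4); v0=180+(425-(x-165)*.669)/4
    col=g[int(v0)-6:int(v0)+7,u].astype(float); print(x,col.astype(int),round(v0-int(v0)+6,1))
for n,(a,b) in {'cover top edge':((170,388),(415,213)),'cover bottom edge':((172,400),(424,232))}.items():
    A,B=pl(S,*sz(*a),110),pl(S,*sz(*b),110);print(n,A.round(1),B.round(1),np.arctan2(*(B-A)[::-1]),np.arctan2(*B[::-1]))
A,B=pl(S,*sz(165,425),146),pl(S,*sz(484,212),146);print('blade',A.round(1),B.round(1),np.arctan2(*(B-A)[::-1]),np.arctan2(*B[::-1]))
for u,v in ((503,362),(520,355),(560,327),(600,299),(635,277)):print('wrist blade',pl(W,u,v,146).round(1))
print('wrist cover corner top', [pl(W,u,v,110).round(1) for u,v in((629,205),(627,224))])
a=.70
for y,z in((200,5),(200,-5)):
    P=H0+110*ex+(y*np.cos(a)-z*np.sin(a))*ey+np.array([0,0,y*np.sin(a)+z*np.cos(a)]);print(proj(S,P),proj(W,P))
t=cv2.resize(S['image'][195:300,310:420],None,fx=7,fy=5.6,interpolation=2);cv2.imwrite('pics/s10.png',t)
E
```

```text
180 [ 84  84  94 101 105  91  70  49  34  33  32  32  27] 6.7
220 [ 88  91  92  93  95  83  71  50  31  37  69 108 130] 6.1
260 [47 18  9  6 15 25 33 31 31 28 28 15 20] 6.4
300 [86 88 87 86 83 65 49 34 33 30 35 33 23] 6.7
340 [83 79 70 63 50 44 36 34 25 32 36 37 29] 7.0
380 [128 132 122 100  72  47  31  36  50  70  87  94  93] 6.3
420 [53 50 48 48 44 35 30 32 35 46 59 68 74] 6.6
450 [103 109 107  88  63  43  31  39  58  76  89  94  94] 6.6
cover top edge [ 5.6 11.7] [151.1 133.1] 0.695512939527832 0.7221183099578773
cover bottom edge [6.8 1.7] [157.6 118.5] 0.659363323625086 0.6447499304517743
blade [-1.8 14.3] [181.8 157.7] 0.6632764724730575 0.7145659167183094
wrist blade [-6.8 -9. ]
wrist blade [15.3 13.1]
wrist blade [61.5 50.4]
wrist blade [94.6 77.6]
wrist blade [115.6  96.6]
wrist cover corner top [array([156.9, 124.9]), array([150.1, 126.1])]
[[382.75532075 233.04963533]] [[639.50412286 230.24117691]]
[[385.22051826 235.44179998]] [[628.80252647 206.88664244]]
```

View pics/s10.png

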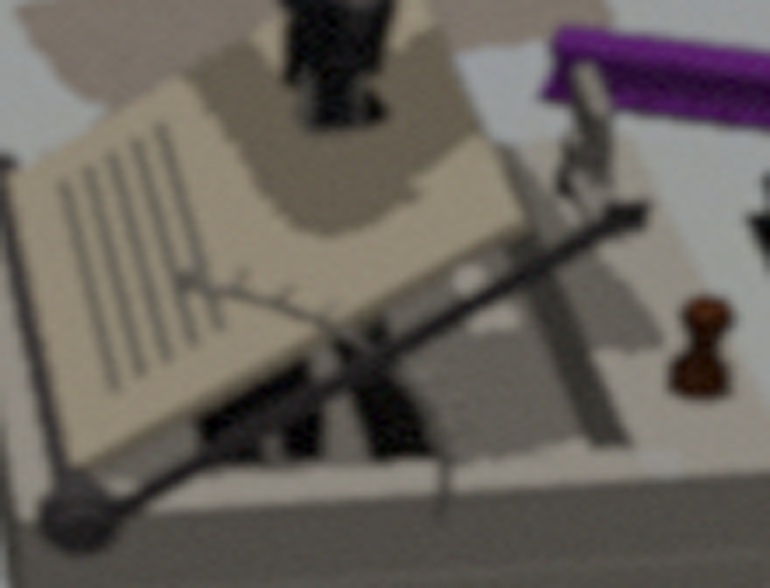

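```bash
python3 - <<'E'
from rig import r
from h import *
psi=-0.069;ex=np.array([np.cos(psi),np.sin(psi),0]);ey=np.array([-ex[1],ex[0],0])
H0=np.array([607.5,145.5,0])-165*ey+[0,0,105]
W=r.grab_frame("wrist");S=r.grab_frame("scene")
def pl(f,u,v,X):
    o,d=ray(f,u,v);p=o+d*((H0+X*ex-o)@ex/(d@ex));q=p-H0;return np.array([q@ey,q[2]])
g=cv2.cvtColor(W['image'],cv2.COLOR_BGR2GRAY).astype(int)
P=[]
for u in (540,550,560,570,620,626,632,637):
    v0=int(341-(u-540)*.67);c=g[v0-25:v0+26,u];i=np.where(c<50)[0]
    mid=v0-25+(i.min()+i.max())/2;q=pl(W,u,mid,146);P.append(q);print(u,v0-25+i.min(),v0-25+i.max(),len(i),q.round(1),round(np.arctan2(q[1],q[0]),3))
print(r.sense()['qvel'].round(4))
P=np.array(P);print('slope',np.arctan(np.polyfit(P[:,0],P[:,1],1)[0]))
cv2.imwrite('pics/wz9.png',cv2.resize(W['image'][180:400,480:640],None,fx=3.6,fy=2.7))
E
```

```text
540 335 350 16 [39.5 33.7] 0.706
550 328 344 17 [50.2 42.7] 0.704
560 321 339 19 [59.8 51.1] 0.707
570 315 333 19 [68.5 58.8] 0.709
620 281 302 22 [104.8  89.8] 0.708
626 276 299 24 [108.5  92.9] 0.708
632 272 295 24 [112.   95.9] 0.708
637 269 292 24 [114.6  98.4] 0.709
[-0.0017 -0.0012  0.0003 -0.0003  0.0013 -0.0006]
slope 0.7104410949650074
```

View pics/wz9.png

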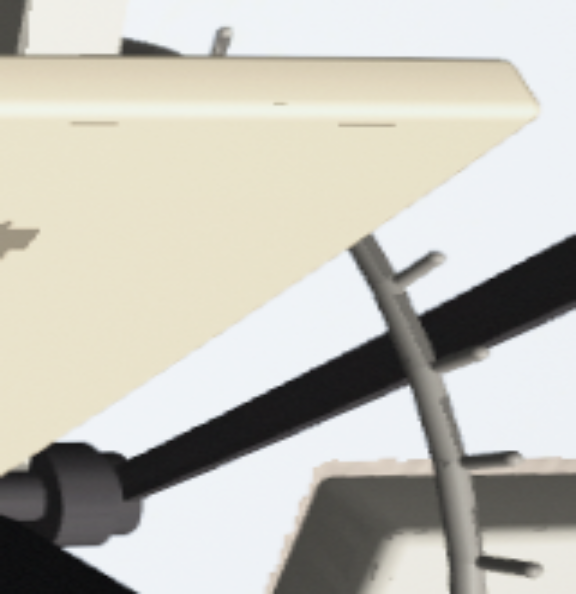

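```bash
python3 - <<'E'
from rig import r
from h import *
psi=-0.069;ex=np.array([np.cos(psi),np.sin(psi),0]);ey=np.array([-ex[1],ex[0],0])
H0=np.array([607.5,145.5,0])-165*ey+[0,0,105]
H0=H0+0
W=r.grab_frame("wrist")
for a in(.64,.67,.70,.73):
  print(a,[proj(W,H0+x*ex+(200*np.cos(a)-5*np.sin(a))*ey+np.array([0,0,200*np.sin(a)+5*np.cos(a)])).round(1)[0] for x in(-110,110)],[proj(W,H0+x*ex+(200*np.cos(a)+5*np.sin(a))*ey+np.array([0,0,200*np.sin(a)-5*np.cos(a)])).round(1)[0] for x in(-110,110)])
E
```

```text
0.64 [array([ 22.9, 202.7]), array([626.6, 202.6])] [array([ 33.8, 182.3]), array([615.6, 182.1])]
0.67 [array([ 16.4, 216.1]), array([633.2, 216. ])] [array([ 27.2, 194.2]), array([622.2, 194.1])]
0.7 [array([ 10.1, 230.3]), array([639.5, 230.3])] [array([ 20.7, 207. ]), array([628.8, 207. ])]
0.73 [array([  3.9, 245.4]), array([645.7, 245.5])] [array([ 14.3, 220.7]), array([635.3, 220.7])]
```

The wrist view puts the pointer at 0.708 rad. The cover is at 0.68 by its corners and 0.70 by the arm's arc, so I'll raise it by 0.02 rad.

>>> arm_command --pt "0 0.0013 -0.001 0 0 0" --pt "0 0.0013 -0.0011 0 0 0" --pt "0 0 0 0 0 0" --pt "0 0 0 0 0 0" --pt "0 0 0 0 0 0" --pt "0 0 0 0 0 0"

```text
clock: 13.38
eef_pos: [601.0, 82.4, 220.9]
tcp_rot: [3.141, 0.003, -0.07]
contact_force: [-5.6, 0.5, -3.9]
opening: 0.367
```

```bash
python3 - <<'E'
from rig import r
from h import *
s=r.sense();print(s['clock'],s['eef_pos'],s['tcp_rot'],s['contact_force'],s['opening']*85.4,s['qvel'].round(4))
f=r.grab_frame("wrist");cv2.imwrite("pics/w11.png",f["image"])
E
```

```text
13.3833 [600.98191323  82.38375136 220.91024246] [ 3.14111354e+00  3.09035052e-03 -7.01174783e-02] [-5.64272202  0.45575379 -3.87084942] 31.380026279621195 [ 0.0009 -0.001   0.0007  0.0002 -0.0003 -0.0001]
```

View pics/w11.png

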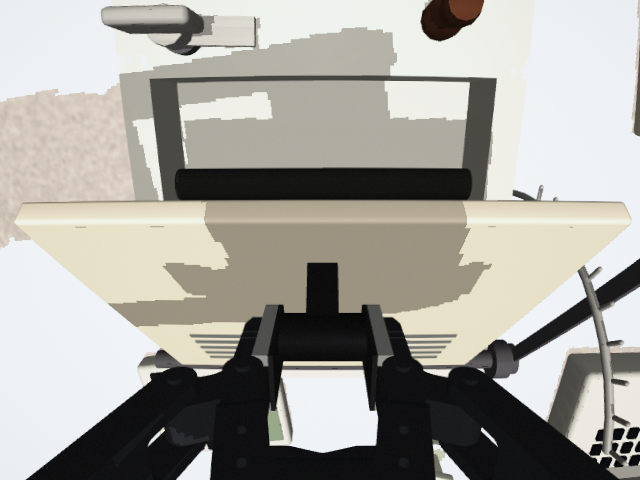

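The cover is held still at about 0.70–0.71 rad (top corners at (17,222) and (631,222)), with 3.9 N on the fingers. The tongue is still turned clear at (255,30). Handing in.

```bash
python3 -c "
from rig import r
print(r.sign_off())"
```

```text
the job is handed in; nothing more can be done
None
```

I undid the wing nut first, with the cover still shut. Then I lifted the cover by its knob to the pointer and handed the job in at about 13.5 s, still holding the knob. No verdict was reported.

- **Nut:** It turned from about 0.33 to 1.53 rad, taken from the gripper's rotation. The tongue was clear of the cover in every later picture. The first attempt to close on the nut touched its round hub, so I raised the tool about 5 mm and gripped again.
- **Cover angle:** I measured the pointer at 0.708 rad from points along the blade in the wrist view. After a final rise of 0.02 rad, the cover stood at about 0.70 rad by its corners and 0.72 rad by the arm's arc. These two methods disagreed by about 0.02 rad, which is inside the 0.07 rad allowance. The coarser scene view agreed on the pointer to within about 0.05 rad.
- **Hold:** The arm was still in the last reading, with about 3.9 N of cover weight on the fingers.
- **Other things:** The pointer, stamp and nut looked undisturbed in the last views. I did not measure the remaining things on the counter, but nothing came near them.

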